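# Load the bolt fixture and hold its drive down with the socket

### The job

Move the two dull steel bolts, one at a time, from the dark wooden rack into the two bores of the grey clamping fixture, one bolt per bore, head up and fully seated. Then pick up the chrome socket, fit it over the brass hex stud between the bolts, turned so that the hexes mesh and it slides fully home, and press down until the sprung stud has sunk well past half of its 10 mm travel. Finish while still gripping the socket upright and keeping the stud pressed down; leave everything else on the table where it is.

Things in the scene. Friction and masses are not known exactly. Their poses are not given: they have to be found in the camera images.
- bolt_a_center (a point): Centre (half-way up) of a dull steel bolt, 60 mm long, standing head up in the rack; z axis towards the head. From this point: shank 14 mm in diameter from 30 mm below to 14 above; flange 28 mm in diameter 14 to 17 above; hex head 22 mm across flats 17 to 30 above, to be gripped, its flats facing x and every 60 deg. About 0.11 kg. In the rack the flange's underside is 10 mm above the rack's top.
- bolt_b_center (a point): Centre of the other bolt, identical to the first.
- rack: Dark wooden rack, fixed, 70 mm (x) by 124 mm (y) by 50 mm tall; origin at the centre of its underside. Two blind holes 17 mm in diameter and 34 mm deep at y = +32 and -32 mm hold the bolts.
- fixture: Grey steel clamping fixture, fixed, 80 mm (x) by 190 mm (y) by 52 mm tall; origin at the centre of its underside. Two upright through bores at y = +62 and -62 mm; the brass hex stud stands upright at its centre.
- bore_left (a point): Centre of the mouth, in the fixture's top face, of the bore at the fixture's +y. 17 mm in diameter, 2 mm chamfer, 52 mm deep (through to the table; a seated bolt hangs by its flange). A seated bolt's centre lies 14 mm below this point.
- bore_right (a point): The same for the bore at the fixture's -y.
- stud_top (a point): Centre of the top face of the brass hex stud, 26 mm across flats (30 mm over the corners) with a 2.5 mm chamfer round the top. Unpressed the top is 30 mm above the fixture's top face. Flats face along its x axis (the x axis of the fixture) and every 60 degrees from it. The stud does not turn; it only sinks straight down against its spring.
- stud (a joint): How far the hex stud is pressed down, in m: 0 up, 0.010 fully down. The spring needs about 7 N to start and 16 N at 10 mm (900 N/m), and pushes the stud back up when released; the socket's weight alone does not sink it.
- socket_center (a point): Centre of the chrome socket, 66 mm tall, about 0.28 kg, upright, open end down. From 7 mm below to 33 above this point a round barrel 36 mm in diameter (grip it); the lowest 26 mm a hex body 40 mm across flats. In its underside a hex hole 27.6 mm across flats, 18 deep. Flats of hole and body face its x axis and every 60 deg. Black 12.7 mm square on top, sides along x and y.
- socket_mouth (a point): Centre of the socket's open lower end, 33 mm below its centre. Fully home on the stud it lies 18 mm below the stud's top.
- spacer_center (a point): Centre of the white ceramic spacer ring, 36 mm in diameter, 22 mm tall. Leave alone.
- blacksocket_center (a point): Centre of a small black socket, 28 mm in diameter, 34 mm tall. Leave alone.
- ringgauge_center (a point): Centre of a brass ring gauge, 52 mm in diameter, 14 mm tall. Leave alone.
- caliper_center (a point): Middle of a steel caliper lying flat, 220 mm long along its y axis, 12 mm high. Leave alone.
- torquewrench_center (a point): Middle of a torque wrench lying flat, 405 mm long along its x axis, up to 45 mm high. Leave alone.
Not all that is in view belongs to the job. What is meant by the part that bears socket_center is not pink, and is the smaller of those in its own colour. What is shaped like the fixture but turquoise is not meant.

How it is judged:
By the outcome, as a careful person would: the job done as asked, in the order asked, and still so for the second after the job is handed in, while the arm keeps its last pose, push and grip.
It also fails if it takes over 64 s, if anything falls off the work surface, if the arm or the gripper's body presses on something with over 40 N, if the wrist force passes 120 N, or if a joint passes its speed limit or range.

### The arm

A 7-joint arm with a two-finger parallel gripper is mounted at the origin on the work surface. World frame = base frame: x ahead of the robot, y to its left, z up, the work surface at z = 0. Lengths are in mm, angles in rad, forces in N, time in s.
With the tool pointing down it reaches from about 350 to 900 mm from the base axis. Payload 19.9 kg.
Tool frame: the origin (TCP) lies midway between the tips of the shut fingers; the grasp point (between the pads) lies 19 mm behind it; z points along the fingers, y is the direction in which the jaws open and shut (so a half turn about z gives the same grasp; the last joint's range is limited). The gripper opens to 85 mm and grips with 20 to 120 N. Pads are 22 mm wide; open, the fingers measure 114 mm over their backs; the gripper's body (76 mm by 85 mm) begins 54 mm behind the grasp point. The pads swing forward as they close: fully open they stand 13 mm farther back than shut.
Start: joints at [-0.042, 0.417, -0.01, 1.614, 0.005, 1.111, -0.053], TCP at [624.981, 0.003, 231.26] pointing down, gripper open.
Joint ranges: [-2.81, 2.81], [-0.39, 2.02], [-1.27, 1.25], [0.06, 2.57], [-1.19, 4.33], [0.19, 2], [-2.82, 2.82]. Speed limits (rad/s): [1.89, 1.89, 2.39, 2.39, 3.01, 3.01, 3.01].

### API

Orientations are given as a unit quaternion [x, y, z, w].
In Python, from station import monitor, eyes, order, silhouettes, place_of gives the robot as it stands.
- The arm moves only by the shell command python3 -m pendant 'ROWS' [FORCE]. ROWS is a JSON object of lists of equal length, an entry for each row: "xyz": the shift along the tool's x, y, z in m, a list of three; "angular": the turn, a rotation vector about the tool's x, y, z in degrees, a list of three; "gripper": the opening, from 0 (shut) to 1 (fully open). A call has 1 to 12 rows; each row shifts and turns the commanded pose from where the row before left it, along the tool's axes as they then stand; what a row does not reach is not made up. A row lasts 1/8 s, in which the tool goes at most 62.5 mm and 10.7 degrees, less where a joint would pass 70% of its speed; a pose out of reach is approached as far as the arm can. A call with a gripper value outside its range is refused whole. The fingers move at their own pace and stop on an object; FORCE is the grip in N (left out, the last holds). Time passes only in rows, so rows that do not move let the fingers close. It gives the time, the measured TCP pose, the force and the opening at its end, in the units of the state.
- monitor.state(): the state, without advancing time (a new reading comes with each control period).
- eyes.camera(name): name is "scene" or "side" or "wrist"; returns the picture (384x512x3 uint8, red, green, blue); there is no depth.
- eyes.calibration(name): a dict with "mtx" (3x3 intrinsics, pixels), "dist" ([k1, k2, p1, p2, k3] as OpenCV has them; the pictures are not rectified), "R" (3x3) and "t" (3): a world point X has camera coordinates R X + t. Camera axes: x right, y down, z forward; pixel columns grow to the right and rows downward; lengths in mm; the calibration is good to about 2 mm. A picture is of the moment at which its call begins: read the wrist's pose just before it. calibration takes no time and is no camera call; for the wrist camera it gives the pose at the moment of the call.
- order.close_job(): hands the job in, once; it reports no verdict.
Trained networks look in the newest picture that a camera, given by its name, has taken for a name from the list of things; names that differ only in an ending like _2 or _b are one class to them, and where a whole thing is asked for, a point or a joint stands for the part that bears it (a point fixed in the world has none). Each returns a list of dicts, best first, with "p" (0 to 1); they miss things now and then, are a little off and sometimes report something else, mostly with a low value. They report only what shows in the picture. A call takes as long as a camera call. They do not tell look-alikes from the thing itself.
- silhouettes(camera, target): "region" (384x512 bool, what is visible of it) and "at" ([column, row] as shares, 0 to 1, of the picture: columns of its width, rows of its height, amid what is visible of it).
- place_of(camera, target): "at" ([column, row] as shares, 0 to 1, of the picture: columns of its width, rows of its height: a listed point, or the origin of a listed thing).
The state is a dict: "time": time; "q": joint angles; "joint_velocities": joint speeds; "joint_torque": joint torques, N m; "ee_pos": TCP position; "tool_rot": TCP orientation; "force": force on the tool from outside, world axes, zero at the start; "torque": the same for the moment, N m; "finger_gap": finger opening in mm.
Only numpy, scipy, OpenCV 4.12 (cv2) and the standard library are available. Lean on these libraries where they do the work, as an engineer would, in place of code of your own. Each camera call takes 0.05 s, during which the arm holds its last target.

## Working session

There is one attempt and no reset: what is moved stays moved. The work goes in short steps, Python scripts to look and compute and a shell command to move; the robot and the scene stay as the last step left them, time stands still between calls to the robot, and variables do not carry over. Pictures are saved under pics/ and viewed, and the job is handed in when it is done.

```bash
ls -la; mkdir -p pics
python3 - <<'E'
from station import monitor, eyes
import cv2
s=monitor.state(); print(s)
for n in ["scene","side","wrist"]:
    im=eyes.camera(n); cv2.imwrite(f"pics/{n}0.png",im[:,:,::-1])
    c=eyes.calibration(n); print(n,c)
E
```

```text
total 12
drwxr-xr-x  3 agent agent 4096 Dec  7 01:50 .
drwxr-xr-x 23 root  root  4096 Dec  7 01:50 ..
drwxr-xr-x  2 agent agent 4096 Dec  7 01:50 pics
{'time': 0.0, 'q': array([-0.04152045,  0.41798187, -0.01030092,  1.61415763,  0.00469554,
        1.11073399, -0.05302677]), 'joint_velocities': array([-0.00053662,  0.00031777,  0.00124562,  0.00071716,  0.0017924 ,
       -0.00068349, -0.00089628]), 'joint_torque': array([ 3.43503270e-04, -8.64444852e+01,  6.79280274e-01, -4.34903777e+01,
        1.92400004e-02,  7.37222959e-03,  1.31192037e-04]), 'ee_pos': array([6.24648893e+02, 1.84647707e-03, 2.30662319e+02]), 'tool_rot': array([ 7.07107360e-01,  7.07105923e-01, -4.75111685e-04, -4.11459152e-04]), 'force': array([-0.18027837,  0.28475712, -0.32465876]), 'torque': array([-0.02155284,  0.0454571 , -0.02893823]), 'finger_gap': 85.25140619300066}
scene {'mtx': array([[368.73090915,   0.        , 249.38028098],
       [  0.        , 368.73090915, 195.08230236],
       [  0.        ,   0.        ,   1.        ]]), 'dist': array([-0.11308149,  0.        ,  0.        ,  0.        ,  0.  
[... 471 characters left out ...]
rray([[ 0.96270352, -0.26966734, -0.02194217],
       [-0.18515652, -0.59752111, -0.78018305],
       [ 0.19727898,  0.7551477 , -0.62516634]]), 't': array([-498.44954051,  208.03431707, 1108.13572255])}
wrist {'mtx': array([[271.27936537,   0.        , 254.99204227],
       [  0.        , 271.27936537, 191.52396555],
       [  0.        ,   0.        ,   1.        ]]), 'dist': array([-0.00434087,  0.        ,  0.        ,  0.        ,  0.        ]), 'R': array([[ 9.99999834e-01, -2.06026932e-04, -5.38316366e-04],
       [-3.74367862e-05, -9.55179696e-01,  2.96026598e-01],
       [-5.75178315e-04, -2.96026529e-01, -9.55179545e-01]]), 't': array([-624.09511327,  -38.65738764,  379.56617825])}
```

View pics/scene0.png

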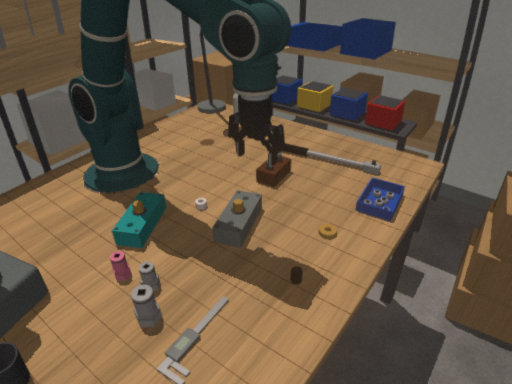

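View pics/side0.png

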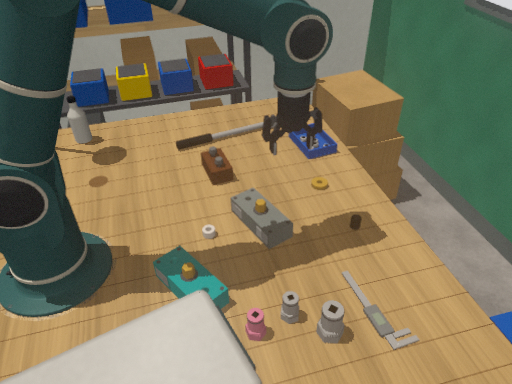

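View pics/wrist0.png

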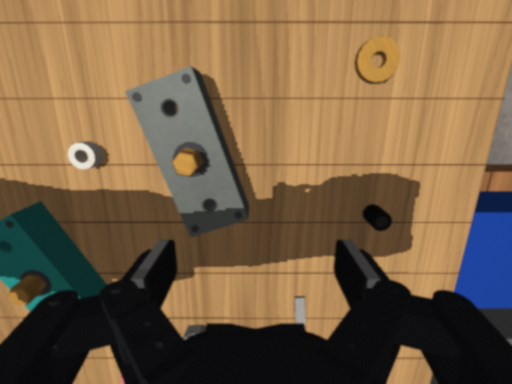

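Scene and side views: grey fixture at scene (238,218) / side (262,218). The brown rack with bolts is at scene (274,171) / side (217,165), and the smaller chrome socket at scene (148,278) / side (290,307). The wrist view shows the fixture at (190,150) and part of the turquoise decoy. Next I'll run the networks.

```bash
cat > h.py <<'E'
import numpy as np, cv2
from station import monitor, eyes, order, silhouettes, place_of
from scipy.spatial.transform import Rotation as Rn
W=np.array([512,384.])
def ray(c,px):
    p=cv2.undistortPoints(np.array([[px]],float),c["mtx"],c["dist"])[0,0]
    R=np.array(c["R"]);t=np.array(c["t"])
    d=R.T@np.array([p[0],p[1],1]); return -R.T@t, d/np.linalg.norm(d)
def tri(obs):
    A=np.zeros((3,3));b=np.zeros(3)
    for c,px in obs:
        o,d=ray(c,px);P=np.eye(3)-np.outer(d,d);A+=P;b+=P@o
    X=np.linalg.solve(A,b)
    return X,[np.linalg.norm(np.array(px)-proj(c,X)) for c,px in obs]
def proj(c,X):
    r,_=cv2.Rodrigues(np.array(c["R"]))
    return cv2.projectPoints(np.array([X],float),r,np.array(c["t"]),c["mtx"],c["dist"])[0][0,0]
def onz(c,px,z):
    o,d=ray(c,px); return o+d*(z-o[2])/d[2]
E
python3 - <<'E'
from h import *
N=["bolt_a_center","stud_top","bore_left","bore_right","rack","fixture","socket_center","socket_mouth","spacer_center"]
for n in ["scene","side"]:
    eyes.camera(n)
    for t in N:
        print(n,t,[(np.round(np.array(r["at"])*W,1).tolist(),round(r["p"],2)) for r in place_of(n,t)][:5])
print(monitor.state()["time"])
E
```

```text
scene bolt_a_center [([274.6, 160.4], 0.43)]
scene stud_top [([237.3, 203.3], 0.69), ([133.1, 204.6], 0.51)]
scene bore_left [([149.0, 197.6], 0.87), ([239.4, 223.0], 0.64)]
scene bore_right [([227.6, 220.7], 0.77), ([126.6, 224.9], 0.74)]
scene rack [([274.3, 178.7], 0.75)]
scene fixture [([142.6, 224.4], 0.82), ([241.4, 223.1], 0.71), ([328.1, 156.4], 0.26)]
scene socket_center [([119.3, 266.5], 0.76), ([146.4, 305.6], 0.73), ([149.5, 283.0], 0.67)]
scene socket_mouth [([149.5, 314.5], 0.9), ([150.7, 282.6], 0.79), ([123.0, 273.3], 0.73)]
scene spacer_center [([203.5, 203.6], 0.46)]
side bolt_a_center [([212.5, 154.4], 0.64)]
side stud_top [([188.9, 262.7], 0.69), ([262.8, 202.7], 0.6)]
side bore_left [([173.7, 257.4], 0.7), ([248.5, 199.6], 0.69)]
side bore_right [([202.3, 290.2], 0.91), ([276.1, 221.9], 0.81)]
side rack [([217.7, 171.5], 0.88)]
side fixture [([194.0, 286.9], 0.91), ([259.3, 223.7], 0.9)]
side socket_center [([289.4, 305.5], 0.79), ([254.4, 322.9], 0.78), ([219.6, 171.2], 0.2)]
side socket_mouth [([326.5, 333.1], 0.92), ([256.3, 330.8], 0.77), ([290.7, 317.5], 0.55)]
side spacer_center [([208.9, 229.3], 0.73), ([274.7, 220.9], 0.54)]
1.15
```

Run:
```python
from h import *
a=eyes.calibration("scene");b=eyes.calibration("side")
for n,p,q in [("bolt",(274.6,160.4),(212.5,154.4)),("stud",(237.3,203.3),(262.8,202.7)),("boreR",(227.6,220.7),(276.1,221.9)),("rack",(274.3,178.7),(217.7,171.5)),("fix",(241.4,223.1),(259.3,223.7)),("sock",(149.5,283),(289.4,305.5)),("mouth",(150.7,282.6),(290.7,317.5)),("spacer",(203.5,203.6),(208.9,229.3))]:
    X,e=tri([(a,p),(b,q)]);print(n,X.round(1),np.round(e,1))
c=eyes.calibration("wrist"); print("cam",-np.array(c["R"]).T@c["t"])
for px in [(134,97),(190,75),(195,230),(245,212)]: print(onz(c,px,52).round(1))
print(onz(c,(170,108),52),onz(c,(210,205),52),onz(c,(184,163),82))
```

```text
bolt [470.6 313.2  53.9] [1.3 1.4]
stud [551.    9.7  78.4] [0.5 0.5]
boreR [567.8 -54.5  62.9] [0.5 0.5]
rack [480.6 299.1  -8.9] [1.5 1.6]
fix [544.6  28.9 -11.5] [0.7 0.7]
sock [ 525.8 -293.8   16.6] [3.6 3.9]
mouth [ 522.  -298.6    1.4] [2.1 2.4]
spacer [397.9  25.8   4.5] [0.7 0.8]
cam [624.43119125  75.31033924 374.11551898]
[488.6  86.7  52. ]
[553.2 109.5  52. ]
[546.5 -76.9  52. ]
[611.8 -51.8  52. ]
[528.01808756  74.82243095  52.        ] [567.70077224 -42.30158325  52.        ] [546.98717135  17.42467604  82.        ]
```

```bash
python3 -m pendant '{"xyz":[[0.032,-0.018,0],[0.032,-0.018,0],[0.032,-0.018,0],[0.032,-0.018,0],[0.032,-0.018,0],[0.032,-0.018,0],[0.032,-0.018,0],[0.016,-0.013,0],[0,0,0],[0,0,0]],"angular":[[0,0,0],[0,0,0],[0,0,0],[0,0,0],[0,0,0],[0,0,0],[0,0,0],[0,0,0],[0,0,0],[0,0,0]],"gripper":[1,1,1,1,1,1,1,1,1,1]}' 30
python3 - <<'E'
from h import *
s=monitor.state();print(s["time"],s["ee_pos"],s["tool_rot"],s["force"])
c=eyes.calibration("wrist")
im=eyes.camera("wrist");cv2.imwrite("pics/w1.png",im[:,:,::-1])
for t in ["bolt_a_center","rack"]:
    for r in place_of("wrist",t):
        px=np.array(r["at"])*W; print(t,px.round(1),round(r["p"],2),onz(c,px,60 if "bolt" in t else 0).round(1))
E
```

```text
time: 2.4
ee_pos: [486.5, 239.3, 231.3]
tool_rot: [0.707, 0.707, -0.0, 0.0]
force: [0.3, 0.4, 0.6]
finger_gap: 85.6
2.4 [486.47153805 239.297804   231.30225531] [ 7.07379754e-01  7.06833684e-01 -3.27040065e-05  1.57707840e-04] [0.32284205 0.42941578 0.56960868]
bolt_a_center [244.7  95.3] 0.58 [474.9 327.3  60. ]
rack [251.8 122.9] 0.94 [481.9 294.8   0. ]
rack [243.   95.5] 0.3 [470.6 329.5   0. ]
```

View pics/w1.png

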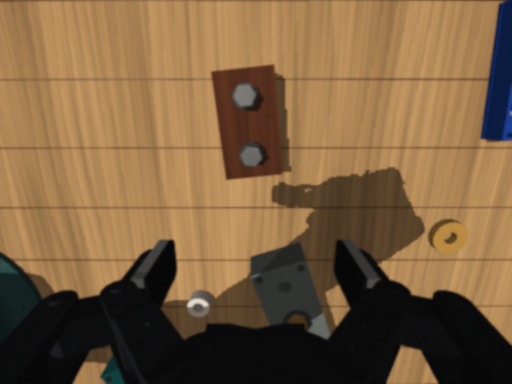

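Bolt heads show at (245,95) and (252,154), and the rack is yawed by about 6°. I'll move closer for a second view.

```bash
python3 -m pendant '{"xyz":[[0.015,-0.002,0.027],[0.015,-0.002,0.027],[0.015,-0.002,0.026],[0,0,0],[0,0,0]],"angular":[[0,0,0],[0,0,0],[0,0,0],[0,0,0],[0,0,0]],"gripper":[1,1,1,1,1]}'
python3 - <<'E'
from h import *
c=eyes.calibration("wrist")
im=eyes.camera("wrist");cv2.imwrite("pics/w2.png",im[:,:,::-1])
cv2.imwrite("pics/w2z.png",cv2.resize(im[20:220,150:350,::-1],(800,600)[:1]+(800,) if 0 else (600,600),interpolation=cv2.INTER_CUBIC))
cv2.imwrite("pics/w1z.png",cv2.resize(cv2.imread("pics/w1.png")[50:200,180:330],(600,600),interpolation=cv2.INTER_CUBIC))
for t in ["bolt_a_center","rack"]:
    for r in place_of("wrist",t):
        px=np.array(r["at"])*W; print(t,px.round(1),round(r["p"],2),onz(c,px,46 if "bolt" in t else 0).round(1))
import pickle;pickle.dump(c,open("c2.pkl","wb"))
print(c)
E
```

```text
time: 3.18
ee_pos: [480.7, 284.3, 152.2]
tool_rot: [0.707, 0.707, 0.0, 0.0]
force: [-0.5, 0.6, -0.0]
finger_gap: 85.2
bolt_a_center [246.  144.5] 0.95 [472.2 327.4  46. ]
rack [253.8 170.3] 0.59 [479.  292.9   0. ]
{'mtx': array([[271.27936537,   0.        , 254.99204227],
       [  0.        , 271.27936537, 191.52396555],
       [  0.        ,   0.        ,   1.        ]]), 'dist': array([-0.00434087,  0.        ,  0.        ,  0.        ,  0.        ]), 'R': array([[ 9.99998809e-01, -1.08723922e-03,  1.09576199e-03],
       [-1.36277903e-03, -9.55221619e-01,  2.95888156e-01],
       [ 7.24994331e-04, -2.95889297e-01, -9.55221963e-01]]), 't': array([-480.03533409,  256.88286138,  387.88577366])}
```

View pics/w2z.png

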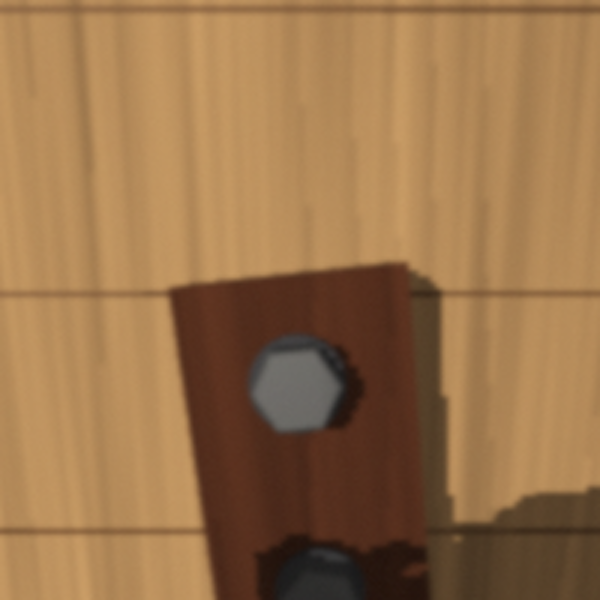

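View pics/w1z.png

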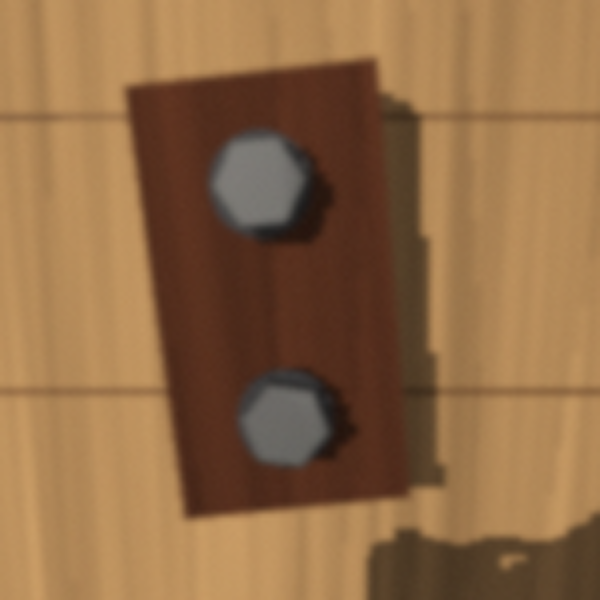

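```bash
cat >> h.py <<'E'
def rect(im,c,z,x0,y0,half,res):
    # top-down patch on plane z: right=+x, up=+y
    n=int(2*half*res); g=(np.arange(n)+.5)/res-half
    X,Y=np.meshgrid(x0+g,y0-g); P=np.stack([X.ravel(),Y.ravel(),np.full(X.size,z)],1)
    r,_=cv2.Rodrigues(np.array(c["R"]))
    uv=cv2.projectPoints(P,r,np.array(c["t"],float),c["mtx"],c["dist"])[0].reshape(n,n,2).astype(np.float32)
    return cv2.remap(im,uv[...,0],uv[...,1],cv2.INTER_CUBIC)
def hexfit(mask,x0,y0,half,res,r=None):
    ys,xs=np.nonzero(mask); x=x0+(xs+.5)/res-half; y=y0-((ys+.5)/res-half)
    m=(x.mean(),y.mean()); A=len(x)/res**2; af=np.sqrt(A*2/np.sqrt(3))
    ph=np.arctan2(y-m[1],x-m[0]); rr=np.hypot(x-m[0],y-m[1])
    # corners: hex 6th moment weighted by r^6
    s=np.sum(rr**6*np.exp(6j*ph)); corner=np.degrees(np.angle(s))/6
    return m,af,corner,((corner+30+30)%60)-30   # last: flat angle mod 60
E
python3 - <<'E'
from h import *
import pickle
c2=pickle.load(open("c2.pkl","rb")); c1=dict(c2)
d=np.array([486.47,239.30,231.30])-np.array([480.7,284.3,152.2])
C=-c2["R"].T@c2["t"]; Rz=c2["R"]; c1["t"]=-Rz@(C+d)
i1=cv2.imread("pics/w1.png");i2=cv2.imread("pics/w2.png")
out=[]
for nm,im,c,px in [("far1",i1,c1,(245,95)),("near1",i1,c1,(251.5,154.5)),("far2",i2,c2,(249,149))]:
    x0,y0,_=onz(c,px,76); 
    p=rect(im,c,76,x0,y0,22,10)
    hsv=cv2.cvtColor(p,cv2.COLOR_BGR2HSV); g=p.max(2)
    for th in (85,95,105):
        m=((hsv[...,1]<60)&(g>th)).astype(np.uint8)
        n,l,st,_=cv2.connectedComponentsWithStats(m); k=l[220,220]; 
        print(nm,th,hexfit(l==k,x0,y0,22,10))
    out.append(p)
cv2.imwrite("pics/rect.png",cv2.resize(np.hstack(out),(798,266)))
E
```

```text
far1 85 ((np.float64(474.4544573716641), np.float64(327.22066105889553)), np.float64(21.26508464220358), np.float64(5.16491853676235), np.float64(-24.835081463237657))
far1 95 ((np.float64(474.54748202217735), np.float64(327.1393381926942)), np.float64(20.27551443672345), np.float64(5.5758277773672225), np.float64(-24.424172222632777))
far1 105 ((np.float64(474.52477913983284), np.float64(327.1004917854984)), np.float64(19.233300925092838), np.float64(5.679742834963488), np.float64(-24.32025716503651))
near1 85 ((np.float64(481.18577178027186), np.float64(263.31735167104216)), np.float64(20.516126346121112), np.float64(-7.687049360219645), np.float64(22.312950639780354))
near1 95 ((np.float64(481.29192293712936), np.float64(263.532785497459)), np.float64(19.168653012605283), np.float64(-8.239211286882256), np.float64(21.760788713117748))
near1 105 ((np.float64(480.6842031914547), np.float64(265.6983777195014)), np.float64(14.59201080307762), np.float64(-14.73479941215596), np.float64(15.265200587844042))
far2 85 ((np.float64(474.53973535460244), np.float64(326.9264678060979)), np.float64(20.660825129409563), np.float64(5.549648824727895), np.float64(-24.450351175272104))
far2 95 ((np.float64(474.57609332261546), np.float64(327.0079369078469)), np.float64(19.656994713278248), np.float64(5.615664037712196), np.float64(-24.384335962287807))
far2 105 ((np.float64(474.08092871640184), np.float64(327.29037429624503)), np.float64(17.747328414544775), np.float64(6.31089456063253), np.float64(-23.689105439367466))
```

View pics/rect.png

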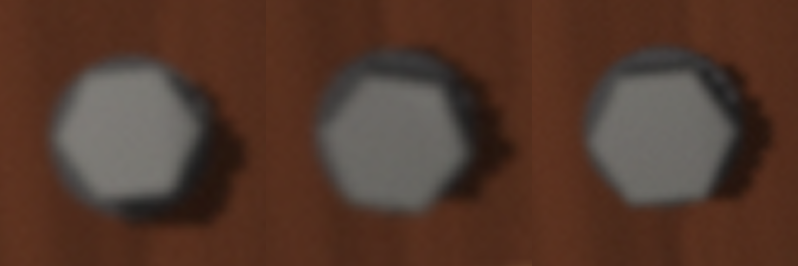

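Both views put the far bolt top at (474.5, 327.1, 76), with flats at -24.4°. The near bolt is at (481.2, 263.4), with flats at +22°. The spacing is 64 mm, as it should be. I'll go to the far bolt first.

```bash
python3 -m pendant '{"xyz":[[0.0215,-0.003,0],[0.0215,-0.003,0],[0,0,0.01],[0,0,0.02],[0,0,0.02],[0,0,0],[0,0,0]],"angular":[[0,0,0],[0,0,0],[0,0,8.2],[0,0,8.2],[0,0,8],[0,0,0],[0,0,0]],"gripper":[1,1,1,1,1,0.7,0.7]}' 60
python3 - <<'E'
from h import *
s=monitor.state();p=s["ee_pos"];R=Rn.from_quat(s["tool_rot"]);print(p,R.as_matrix().round(3))
print("need tool",R.inv().apply(np.array([474.5,327.1,63])-p).round(1), "jaw",np.degrees(np.arctan2(*R.as_matrix()[[1,0],1])))
E
```

```text
time: 4.2
ee_pos: [474.2, 328.6, 102.1]
tool_rot: [0.84, 0.543, 0.0, -0.0]
force: [-0.6, 0.3, 0.5]
finger_gap: 59.7
[474.2219116  328.57967719 102.13755169] [[ 0.41   0.912  0.001]
 [ 0.912 -0.41   0.001]
 [ 0.001  0.    -1.   ]]
need tool [-1.3  0.8 39.1] jaw -24.192674646774133
```

```bash
python3 -m pendant '{"xyz":[[-0.0013,0.001,0.013],[0,0,0.013],[0,0,0.013],[0,0,0],[0,0,0],[0,0,0],[0,0,0],[0,0,0]],"angular":[[0,0,0],[0,0,0],[0,0,0],[0,0,0],[0,0,0],[0,0,0],[0,0,0],[0,0,0]],"gripper":[0.7,0.7,0.6,0.4,0,0,0,0]}' 60
python3 - <<'E'
from h import *
im=eyes.camera("side");cv2.imwrite("pics/s3.png",cv2.resize(im[100:220,150:310,::-1],(800,600),interpolation=cv2.INTER_CUBIC))
im=eyes.camera("wrist");cv2.imwrite("pics/w3.png",im[:,:,::-1])
E
```

```text
time: 5.2
ee_pos: [474.9, 326.8, 63.0]
tool_rot: [0.841, 0.542, 0.001, -0.0]
force: [0.3, 0.1, 6.7]
finger_gap: 19.6
```

View pics/s3.png

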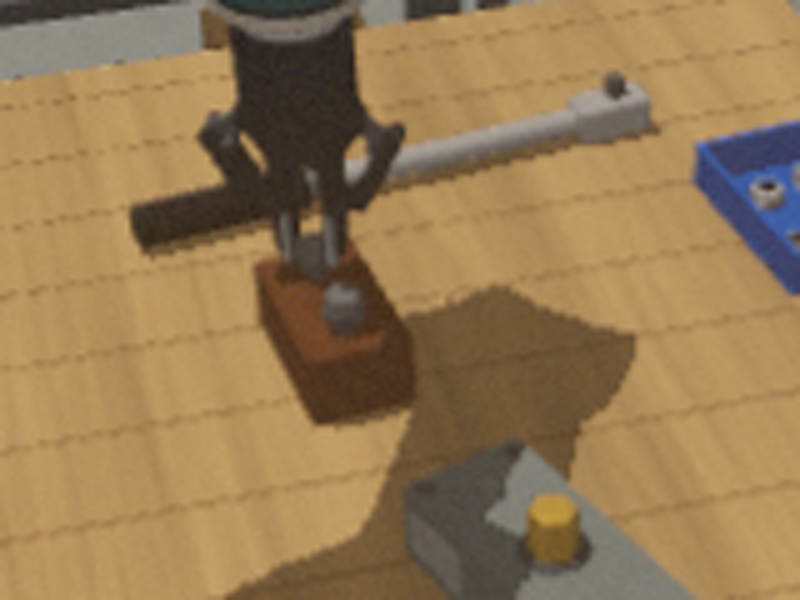

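View pics/w3.png

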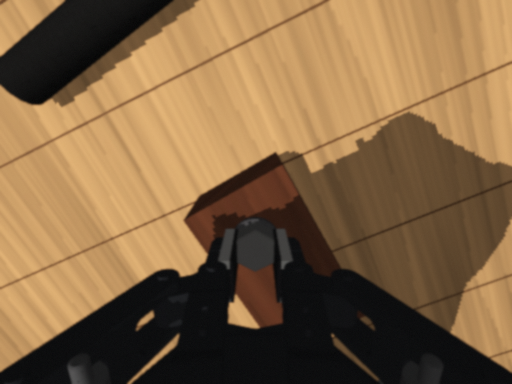

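```bash
python3 -m pendant '{"xyz":[[0,0,-0.01],[0,0,-0.025],[0,0,-0.03],[-0.015,0.009,-0.025],[-0.035,0.022,0],[-0.04,0.025,0],[-0.04,0.025,0],[-0.045,0.027,0],[-0.045,0.027,0],[-0.045,0.027,0],[-0.035,0.022,0],[-0.015,0.009,0]],"angular":[[0,0,0],[0,0,0],[0,0,0],[0,0,0],[0,0,0],[0,0,0],[0,0,0],[0,0,0],[0,0,0],[0,0,0],[0,0,0],[0,0,0]],"gripper":[0,0,0,0,0,0,0,0,0,0,0,0]}'; python3 -m pendant '{"xyz":[[0,0,0],[0,0,0]],"angular":[[0,0,0],[0,0,0]],"gripper":[0,0]}';  python3 - <<'E'
from h import *
import pickle
s=monitor.state();print(s["ee_pos"],s["force"])
c=eyes.calibration("wrist")
im=eyes.camera("wrist");cv2.imwrite("pics/w4.png",im[:,:,::-1])
pickle.dump((c,s),open("c4.pkl","wb"))
for t,z in [("stud_top",82),("bore_left",52),("bore_right",52),("fixture",0)]:
    for r in place_of("wrist",t):
        px=np.array(r["at"])*W; print(t,px.round(1),round(r["p"],2),onz(c,px,z).round(1))
E
```

```text
time: 6.8
ee_pos: [519.9, -42.6, 152.7]
tool_rot: [0.841, 0.541, -0.0, 0.0]
force: [-0.4, 0.8, -1.8]
finger_gap: 19.7
time: 7.05
ee_pos: [519.9, -38.8, 152.3]
tool_rot: [0.84, 0.542, 0.0, -0.0]
force: [-0.2, -0.3, 0.1]
finger_gap: 19.6
[519.87699027 -38.75618055 152.33522637] [-0.18506353 -0.26970483  0.06362095]
stud_top [259.6 128.8] 0.9 [547.3  14.2  82. ]
stud_top [127.3 373.2] 0.61 [ 320.5 -156.    82. ]
bore_left [ 89.7 319.8] 0.95 [292.5 -98.6  52. ]
bore_left [206.3  67.7] 0.68 [526.9  75.   52. ]
bore_right [303.3 174.6] 0.71 [566.7 -42.2  52. ]
fixture [258.1 124.7] 0.96 [546.4  12.7   0. ]
fixture [155.8 317. ] 0.79 [ 320.5 -158.4    0. ]
```

View pics/w4.png

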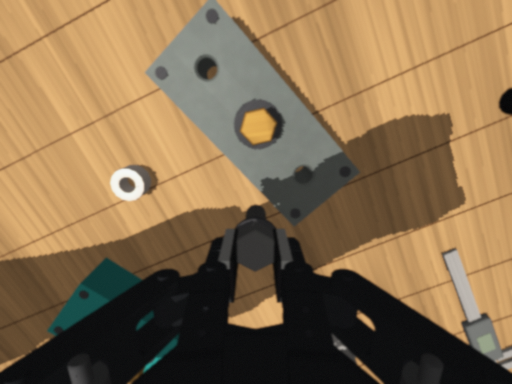

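Run:
```python
from h import *
import pickle
c,s=pickle.load(open("c4.pkl","rb"));im=cv2.imread("pics/w4.png")
a=rect(im,c,52,526.9,75,20,13);b=rect(im,c,52,566.7,-42.2,20,13);d=rect(im,c,82,547,16.4,20,13)
for p in (a,b,d): cv2.drawMarker(p,(260,260),(0,0,255),0,30,1)
cv2.imwrite("pics/rect4.png",cv2.resize(np.hstack([a,b,d]),(798,266)))
def cen(p,x0,y0,m):
    n,l,st,ce=cv2.connectedComponentsWithStats(m.astype(np.uint8)); k=np.argmin([np.hypot(*(q-260))+ (1e9 if i==0 or st[i,4]<3000 else 0) for i,q in enumerate(ce)])
    return x0+ce[k][0]/13-20,y0+20-ce[k][1]/13,st[k,4]/169, l==k
for t in (45,60,75):
  ga=cv2.cvtColor(rect(im,c,52,526.9,75,20,13),cv2.COLOR_BGR2GRAY);gb=cv2.cvtColor(rect(im,c,52,566.7,-42.2,20,13),cv2.COLOR_BGR2GRAY)
  print(t,cen(ga,526.9,75,ga<t)[:3],cen(gb,566.7,-42.2,gb<t-20)[:3])
p=rect(im,c,82,547,16.4,20,13);h=cv2.cvtColor(p,cv2.COLOR_BGR2HSV)
for v in (120,150,180):
  r=cen(p,547,16.4,(h[...,1]>120)&(h[...,2]>v)); print(v,r[:3],hexfit(r[3],547,16.4,20,13))
```

```text
45 (np.float64(526.0103197300974), np.float64(76.56545179619155), np.float64(108.06508875739645)) (np.float64(566.6615384615385), np.float64(-42.16153846153846), np.float64(1600.0))
60 (np.float64(526.0118065759593), np.float64(76.37988283113563), np.float64(143.11242603550295)) (np.float64(571.193469991547), np.float64(-41.968385460693156), np.float64(21.53846153846154))
75 (np.float64(526.0090991072234), np.float64(76.25450188732721), np.float64(176.65680473372782)) (np.float64(566.6526818588915), np.float64(-43.61209378393697), np.float64(210.4023668639053))
120 (np.float64(546.456985374289), np.float64(16.533369988825164), np.float64(536.4319526627219)) ((np.float64(546.4954469127505), np.float64(16.494908450363628)), np.float64(24.888114925471516), np.float64(-11.13983679679947), np.float64(18.86016320320053))
150 (np.float64(546.444652593575), np.float64(16.533041371942232), np.float64(494.20118343195264)) ((np.float64(546.4831141320365), np.float64(16.494579833480692)), np.float64(23.88837316722382), np.float64(-10.987003909988092), np.float64(19.01299609001191))
180 (np.float64(546.4078014328252), np.float64(16.547895994417985), np.float64(448.8047337278106)) ((np.float64(546.4462629712867), np.float64(16.509434455956445)), np.float64(22.764776907816593), np.float64(-10.900956808868344), np.float64(19.099043191131656))
```

View pics/rect4.png

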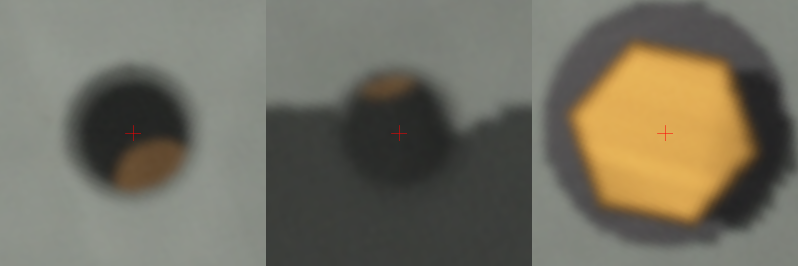

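Bores at (526.3, 75.2) and (566.6, -42.1), stud at (546.45, 16.55) with flats at 19.0°. The spacing is 124 mm and everything agrees. Bolt 1 goes into the right bore.

```bash
python3 -m pendant '{"xyz":[[0.006,0.014,0],[0.006,0.018,0.01],[0.004,0.012,0.018],[0,0,0.012],[0,0,0],[0,0,0]],"angular":[[0,0,0],[0,0,0],[0,0,0],[0,0,0],[0,0,0],[0,0,0]],"gripper":[0,0,0,0,0,0]}' 60
python3 - <<'E'
from h import *
s=monitor.state();p=s["ee_pos"];R=Rn.from_quat(s["tool_rot"]);print(p,s["force"])
print("need tool",R.inv().apply(np.array([566.63,-42.07,55])-p).round(1))
for n in ("scene","side"):
    im=eyes.camera(n);x,y=(180,140) if n=="scene" else (190,140)
    cv2.imwrite(f"pics/{n}5.png",cv2.resize(im[y:y+120,x:x+160,::-1],(800,600),interpolation=cv2.INTER_CUBIC))
E
```

```text
time: 8.05
ee_pos: [566.7, -43.8, 112.8]
tool_rot: [0.841, 0.542, 0.0, 0.0]
force: [0.6, -0.5, -0.7]
finger_gap: 20.1
[566.69152693 -43.76033388 112.78334035] [ 0.56971846 -0.54882878 -0.7205233 ]
need tool [ 1.5 -0.8 57.8]
```

View pics/scene5.png

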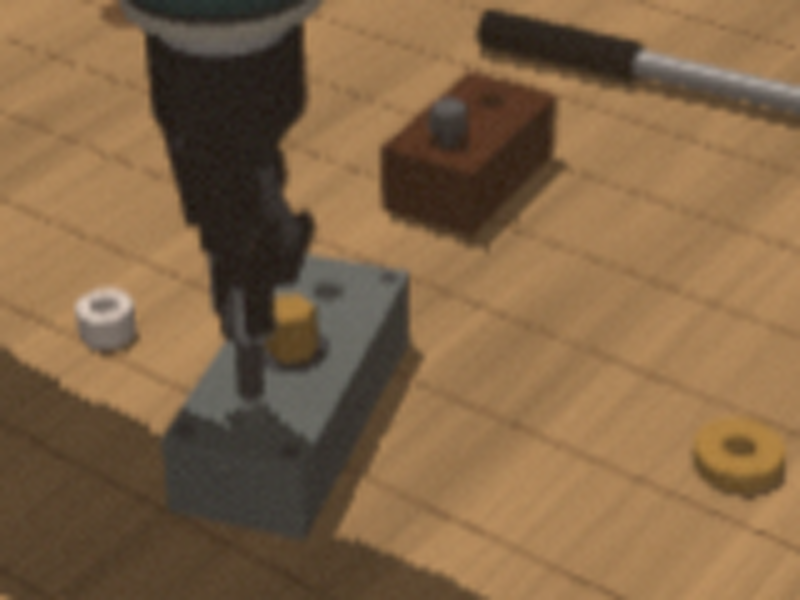

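View pics/side5.png

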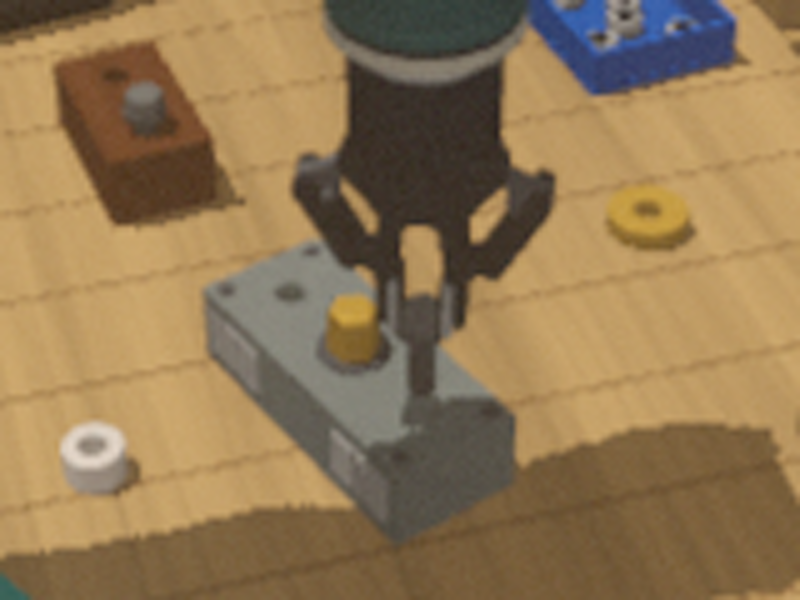

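Bolt 1 is upright right above the right bore; the tip shows at scene crop (250,395) and side crop (420,395). Next, lower it in gradually.

```bash
python3 -m pendant '{"xyz":[[0.0015,-0.001,0.006],[0,0,0.008],[0,0,0.008],[0,0,0]],"angular":[[0,0,0],[0,0,0],[0,0,0],[0,0,0]],"gripper":[0,0,0,0]}' 60
```

```text
time: 8.65
ee_pos: [565.8, -42.0, 89.3]
tool_rot: [0.841, 0.542, -0.001, -0.0]
force: [-0.5, 0.2, -0.8]
finger_gap: 20.1
```

```bash
python3 -m pendant '{"xyz":[[0,0,0.012],[0,0,0.012],[0,0,0.006],[0,0,0.003],[0,0,0]],"angular":[[0,0,0],[0,0,0],[0,0,0],[0,0,0],[0,0,0]],"gripper":[0,0,0,0,0]}' 60
```

```text
time: 9.28
ee_pos: [566.4, -42.0, 57.2]
tool_rot: [0.841, 0.542, -0.0, -0.0]
force: [0.2, -0.2, -1.7]
finger_gap: 20.2
```

```bash
python3 -m pendant '{"xyz":[[0,0,0.001],[0,0,0.001],[0,0,0]],"angular":[[0,0,0],[0,0,0],[0,0,0]],"gripper":[0,0,0]}' 60
```

```text
time: 9.65
ee_pos: [566.4, -42.0, 55.3]
tool_rot: [0.841, 0.542, -0.0, 0.0]
force: [-0.1, 0.2, -1.9]
finger_gap: 19.6
```

```bash
python3 -m pendant '{"xyz":[[0,0,0],[0,0,0],[0,0,-0.01],[0,0,-0.03],[0,0,-0.035],[0,0,-0.015]],"angular":[[0,0,0],[0,0,0],[0,0,0],[0,0,0],[0,0,0],[0,0,0]],"gripper":[0.5,0.5,0.5,0.5,0.5,0.5]}' 60
python3 -m pendant '{"xyz":[[0.015,-0.012,0],[0.03,-0.025,0],[0.04,-0.033,0],[0.04,-0.033,0],[0.04,-0.033,0],[0.04,-0.033,0],[0.025,-0.022,0],[0.013,-0.012,0],[0,0,0],[0,0,0]],"angular":[[0,0,0],[0,0,0],[0,0,0],[0,0,0],[0,0,0],[0,0,0],[0,0,0],[0,0,0],[0,0,0],[0,0,0]],"gripper":[0.7,0.7,0.7,0.7,0.7,0.7,0.7,0.7,0.7,0.7]}' 60
python3 - <<'E'
from h import *
im=eyes.camera("side");x,y=(190,140)
cv2.imwrite(f"pics/side6.png",cv2.resize(im[y:y+120,x:x+160,::-1],(800,600),interpolation=cv2.INTER_CUBIC))
E
```

```text
time: 10.4
ee_pos: [567.2, -42.1, 147.7]
tool_rot: [0.841, 0.542, 0.001, 0.001]
force: [-0.7, -0.6, -0.1]
finger_gap: 42.9
time: 11.65
ee_pos: [482.3, 261.7, 145.0]
tool_rot: [0.841, 0.541, -0.0, 0.0]
force: [0.0, -0.6, -0.3]
finger_gap: 60.0
```

View pics/side6.png

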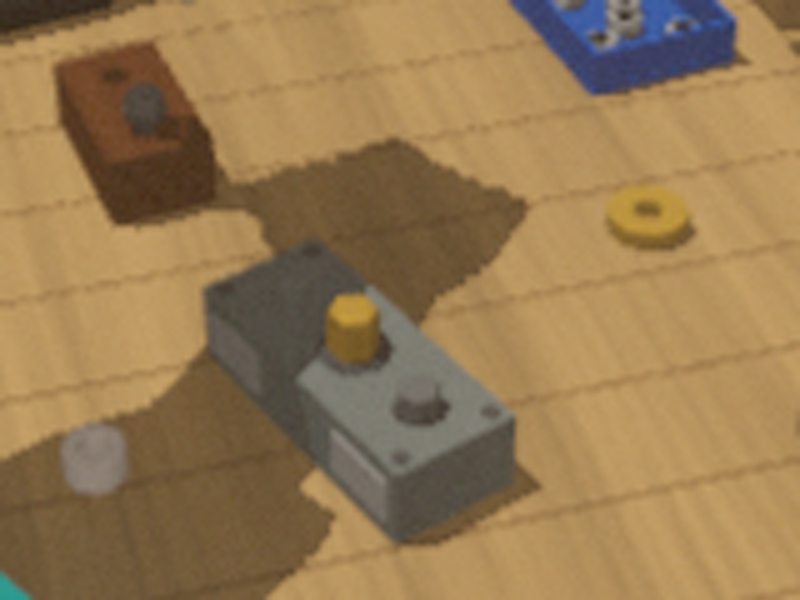

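Bolt 1 is seated: flange on the face, head at side crop (422,395). Now the near bolt.

```bash
python3 -m pendant '{"xyz":[[0,0,0.008],[0,0,0.01],[0,0,0.01],[0,0,0.01],[0,0,0.01],[0,0,0],[0,0,0]],"angular":[[0,0,-9.3],[0,0,-9.3],[0,0,-9.2],[0,0,-9.2],[0,0,-9.2],[0,0,0],[0,0,0]],"gripper":[0.7,0.7,0.7,0.7,0.7,0.7,0.7]}' 60
python3 - <<'E'
from h import *
s=monitor.state();p=s["ee_pos"];R=Rn.from_quat(s["tool_rot"]);print(p)
print("need tool",R.inv().apply(np.array([481.2,263.45,63])-p).round(1), "jaw",np.degrees(np.arctan2(*R.as_matrix()[[1,0],1])))
E
```

```text
time: 12.58
ee_pos: [482.3, 262.6, 97.6]
tool_rot: [0.563, 0.827, 0.0, 0.0]
force: [-1.0, 0.4, -0.5]
finger_gap: 59.9
[482.30999706 262.59520022  97.62179475]
need tool [ 1.2 -0.7 34.6] jaw 21.52402125012459
```

```bash
python3 -m pendant '{"xyz":[[0.0012,-0.0007,0.011],[0,0,0.012],[0,0,0.0112],[0,0,0],[0,0,0],[0,0,0],[0,0,0],[0,0,0]],"angular":[[0,0,-0.5],[0,0,0],[0,0,0],[0,0,0],[0,0,0],[0,0,0],[0,0,0],[0,0,0]],"gripper":[0.7,0.7,0.6,0.4,0,0,0,0]}' 60
```

```text
time: 13.58
ee_pos: [481.0, 264.1, 63.3]
tool_rot: [0.557, 0.83, 0.0, 0.0]
force: [-0.4, 0.1, 1.9]
finger_gap: 20.2
```

```bash
python3 -m pendant '{"xyz":[[0,0,-0.01],[0,0,-0.025],[0,0,-0.03],[-0.015,-0.002,-0.01],[-0.03,-0.005,0],[-0.04,-0.006,0],[-0.04,-0.006,0],[-0.035,-0.005,0],[-0.022,-0.003,0],[-0.01,-0.002,0],[0,0,0],[0,0,0]],"angular":[[0,0,0],[0,0,0],[0,0,0],[0,0,0],[0,0,0],[0,0,0],[0,0,0],[0,0,0],[0,0,0],[0,0,0],[0,0,0],[0,0,0]],"gripper":[0,0,0,0,0,0,0,0,0,0,0,0]}'
python3 - <<'E'
from h import *
s=monitor.state();p=s["ee_pos"];R=Rn.from_quat(s["tool_rot"]);print(p)
print("need tool",R.inv().apply(np.array([526.27,75.17,55])-p).round(1))
E
```

```text
time: 15.08
ee_pos: [526.5, 76.3, 138.0]
tool_rot: [0.557, 0.831, 0.0, -0.0]
force: [-0.3, -0.3, -1.3]
finger_gap: 19.9
[526.5030793   76.26697321 137.9714477 ]
need tool [-1.  -0.6 83. ]
```

```bash
python3 -m pendant '{"xyz":[[-0.001,-0.0006,0.01],[0,0,0.012],[0,0,0.01],[0,0,0.008],[0,0,0.007],[0,0,0]],"angular":[[0,0,0],[0,0,0],[0,0,0],[0,0,0],[0,0,0],[0,0,0]],"gripper":[0,0,0,0,0,0]}'
python3 - <<'E'
from h import *
im=eyes.camera("side");x,y=(190,140)
cv2.imwrite(f"pics/side7.png",cv2.resize(im[y:y+120,x:x+160,::-1],(800,600),interpolation=cv2.INTER_CUBIC))
E
```

```text
time: 15.82
ee_pos: [526.4, 74.2, 90.6]
tool_rot: [0.557, 0.831, -0.0, -0.0]
force: [-0.2, -0.8, -1.4]
finger_gap: 20.0
```

View pics/side7.png

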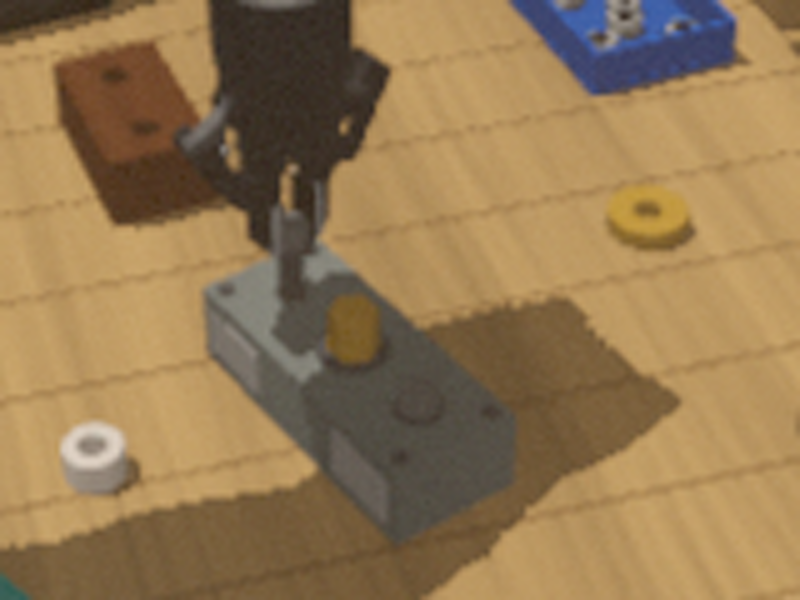

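The tip is in the left bore at side crop (290,295) and the force is clear, so I'll lower the rest.

```bash
python3 -m pendant '{"xyz":[[0,0.000,0.01],[0,0,0.012],[0,0,0.008],[0,0,0.004],[0,0,0.001],[0,0,0]],"angular":[[0,0,0],[0,0,0],[0,0,0],[0,0,0],[0,0,0],[0,0,0]],"gripper":[0,0,0,0,0,0]}'
```

```text
time: 16.62
ee_pos: [526.6, 74.4, 56.1]
tool_rot: [0.557, 0.831, 0.0, -0.0]
force: [0.1, 3.1, -2.9]
finger_gap: 20.0
```

```bash
python3 -m pendant '{"xyz":[[0,0,0.0008],[0,0,0],[0,0,0],[0,0,0],[0,0,-0.01],[0,0,-0.03],[0,0,-0.035],[0,0,-0.035],[0,0,0]],"angular":[[0,0,0],[0,0,0],[0,0,0],[0,0,0],[0,0,0],[0,0,0],[0,0,0],[0,0,0],[0,0,0]],"gripper":[0,0,0.5,0.5,0.5,0.5,0.5,0.5,0.7]}'
```

```text
time: 17.75
ee_pos: [528.0, 74.3, 168.3]
tool_rot: [0.557, 0.83, 0.002, 0.002]
force: [0.7, -0.4, -0.0]
finger_gap: 59.0
```

```bash
python3 -m pendant '{"xyz":[[0,0,0],[0,0,0],[0,0,0],[-0.025,0,0],[-0.05,0.001,0],[-0.058,0.002,0],[-0.058,0.002,0],[-0.058,0.002,0],[-0.058,0.002,0],[-0.055,0.002,0],[-0.04,0.001,0],[-0.022,0,0]],"angular":[[0,0,7.5],[0,0,7.5],[0,0,7.5],[0,0,0],[0,0,0],[0,0,0],[0,0,0],[0,0,0],[0,0,0],[0,0,0],[0,0,0],[0,0,0]],"gripper":[0.7,0.7,0.7,0.7,0.7,0.7,0.7,0.7,0.7,0.7,1,1]}';python3 -m pendant '{"xyz":[[0,0,0],[0,0,0]],"angular":[[0,0,0],[0,0,0]],"gripper":[1,1]}';  python3 - <<'E'
from h import *
import pickle
s=monitor.state();print(s["ee_pos"],s["q"].round(2))
c=eyes.calibration("wrist")
im=eyes.camera("wrist");cv2.imwrite("pics/w8.png",im[:,:,::-1])
pickle.dump((c,s),open("c8.pkl","wb"))
for t,z in [("socket_center",33),("socket_mouth",0)]:
    for r in place_of("wrist",t):
        px=np.array(r["at"])*W; print(t,px.round(1),round(r["p"],2),onz(c,px,z).round(1))
im=eyes.camera("side");cv2.imwrite("pics/side8.png",im[:,:,::-1])
E
```

```text
time: 19.25
ee_pos: [536.3, -351.8, 164.7]
tool_rot: [0.709, 0.705, -0.0, -0.0]
force: [-0.5, 1.2, -0.6]
finger_gap: 85.2
time: 19.5
ee_pos: [537.5, -348.3, 165.1]
tool_rot: [0.708, 0.706, 0.0, -0.0]
force: [-0.2, 1.1, 0.1]
finger_gap: 85.0
[ 537.52506744 -348.29118232  165.07963434] [ 0.47  0.51  0.08  1.63 -0.05  1.    0.56]
socket_center [311.1 196.3] 0.86 [ 596.8 -363.6   33. ]
socket_center [238.9 134.1] 0.78 [ 521.1 -298.2   33. ]
socket_center [155.7 153.9] 0.71 [ 436.  -317.8   33. ]
socket_mouth [301.3 184. ] 0.97 [ 591.6 -359.1    0. ]
socket_mouth [164.6 147.5] 0.77 [ 434.8 -315.9    0. ]
socket_mouth [240.9 132.2] 0.74 [ 521.4 -299.1    0. ]
```

View pics/w8.png

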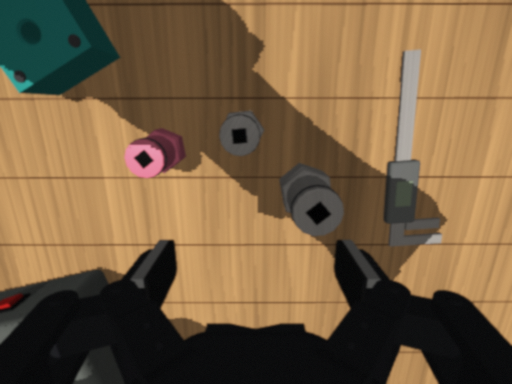

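View pics/side8.png

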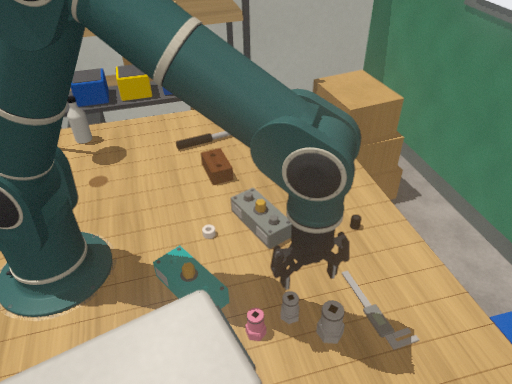

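Run:
```python
from h import *
import pickle
c,s=pickle.load(open("c8.pkl","rb"));im=cv2.imread("pics/w8.png")
x0,y0,_=onz(c,(239.5,135),66);print(x0,y0)
a=rect(im,c,66,x0,y0,30,13);b=rect(im,c,26,x0,y0,30,13)
cv2.imwrite("pics/rect8.png",cv2.resize(np.hstack([a,b]),(798,399)))
a=rect(im,c,66,x0,y0,12,20);g=cv2.cvtColor(a,cv2.COLOR_BGR2GRAY)
for t in (40,50,60):
    m=(g<t).astype(np.uint8);cs,_=cv2.findContours(m,0,2);k=max(cs,key=cv2.contourArea)
    (cx,cy),wh,an=cv2.minAreaRect(k);print(t,x0+cx/20-12,y0+12-cy/20,np.array(wh)/20,-an)
```

```text
523.5284025914689 -295.954956402109
40 523.0876227147598 -296.569532360361 [12.20870667 12.02282562] -84.24543762207031
50 523.0678221471329 -296.5643085139254 [12.82253723 12.65848083] -84.49958801269531
60 523.0689001805802 -296.58881031446253 [13.35367432 13.47383423] -84.42780303955078
```

View pics/rect8.png

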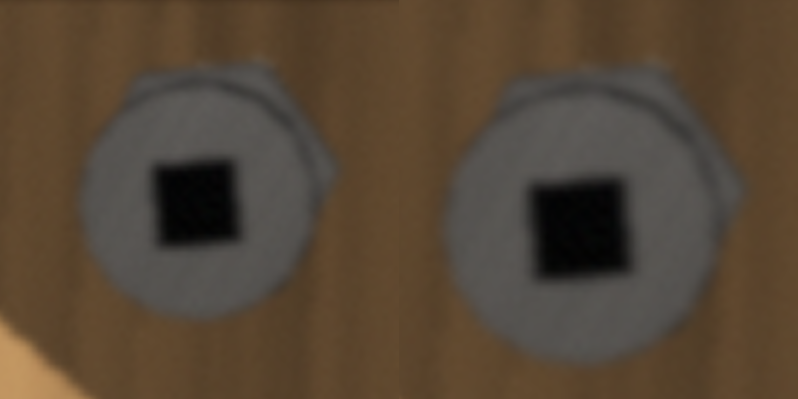

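Target socket at wrist (240,133), top centre (523.1, -296.6). Its square is at 5.5° and the body flats at 35.5° mod 60, so it needs a turn of -16.5° to mesh with the stud at 19°. Both bolts look seated in the side view. I'll go above it and look again.

```bash
python3 -m pendant '{"xyz":[[-0.012,-0.006,0.01],[-0.006,-0.004,0.01],[0,0,0],[0,0,0]],"angular":[[0,0,0],[0,0,0],[0,0,0],[0,0,0]],"gripper":[1,1,1,1]}'
python3 - <<'E'
from h import *
import pickle
s=monitor.state();print(s["ee_pos"],s["force"])
c=eyes.calibration("wrist")
im=eyes.camera("wrist");cv2.imwrite("pics/w9.png",im[:,:,::-1]);pickle.dump((c,s),open("c9.pkl","wb"))
im=im[:,:,::-1]
x0,y0=523.1,-296.6
a=rect(im,c,66,x0,y0,12,20);g=cv2.cvtColor(np.ascontiguousarray(a),cv2.COLOR_BGR2GRAY)
for t in (40,50,60):
    m=(g<t).astype(np.uint8);cs,_=cv2.findContours(m,0,2);k=max(cs,key=cv2.contourArea)
    (cx,cy),wh,an=cv2.minAreaRect(k);print(t,x0+cx/20-12,y0+12-cy/20,np.array(wh)/20,-an)
c8=pickle.load(open("c8.pkl","rb"))[0]
px9=proj(c,[x0+cx/20-12,y0+12-cy/20,66]);px8=proj(c8,[523.07,-296.57,66])
print(tri([(c,px9),(c8,px8)]))
sc=eyes.calibration("scene");sd=eyes.calibration("side");print(proj(sc,[523.1,-296.6,66]),proj(sd,[523.1,-296.6,66]))
b=rect(im,c,66,x0,y0,30,13);cv2.imwrite("pics/rect9.png",b[::2,::2])
E
```

```text
time: 20.2
ee_pos: [527.2, -367.7, 145.2]
tool_rot: [0.708, 0.706, 0.0, -0.0]
force: [-0.3, -0.0, 0.0]
finger_gap: 85.5
[ 527.18189754 -367.73297221  145.23792508] [-0.28873869 -0.04780594  0.01183506]
40 523.0508438110352 -296.53064270019536 [12.05356445 11.98847656] -84.77180480957031
50 523.0751106262207 -296.5119110107422 [12.620047   12.53992615] -84.70294952392578
60 523.0423164367676 -296.5307136535645 [13.06735535 13.19502106] -84.69489288330078
(array([ 523.06560018, -296.53594944,   66.25023469]), [np.float64(0.02743849288831317), np.float64(0.024577476095580402)])
[145.55411226 265.34419663] [290.90776166 296.74503297]
```

View pics/rect9.png

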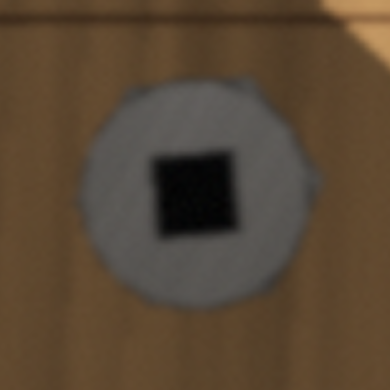

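```bash
python3 -m pendant '{"xyz":[[0.025,-0.0015,0],[0.03,-0.0016,0],[0.016,-0.001,0.01],[0,0,0.01],[0,0,0],[0,0,0]],"angular":[[0,0,0],[0,0,0],[0,0,0],[0,0,0],[0,0,0],[0,0,0]],"gripper":[1,1,0.8,0.8,0.8,0.8]}' 100
python3 - <<'E'
from h import *
s=monitor.state();p=s["ee_pos"];R=Rn.from_quat(s["tool_rot"]);print(p)
print("need tool",R.inv().apply(np.array([523.06,-296.54,33])-p).round(1), "jaw",np.degrees(np.arctan2(*R.as_matrix()[[1,0],1])))
E
```

```text
time: 21.0
ee_pos: [523.1, -297.9, 125.2]
tool_rot: [0.709, 0.705, -0.0, 0.0]
force: [0.4, 0.2, -0.2]
finger_gap: 68.1
[ 523.11141379 -297.85527397  125.18764157]
need tool [ 1.3 -0.  92.2] jaw -0.2677070145045019
```

```bash
python3 -m pendant '{"xyz":[[0.0013,0,0.02],[0,0,0.025],[0,0,0.025],[0,0,0.015],[0,0,0.007],[0,0,0],[0,0,0],[0,0,0],[0,0,0]],"angular":[[0,0,0],[0,0,0],[0,0,0],[0,0,0],[0,0,0],[0,0,0],[0,0,0],[0,0,0],[0,0,0]],"gripper":[0.8,0.8,0.8,0.8,0.8,0.8,0.2,0.2,0.2]}' 100
python3 - <<'E'
from h import *
im=eyes.camera("wrist");cv2.imwrite("pics/w10.png",im[:,:,::-1])
E
```

```text
time: 22.12
ee_pos: [523.7, -295.7, 34.4]
tool_rot: [0.708, 0.706, 0.0, 0.001]
force: [-2.3, 1.7, 9.9]
finger_gap: 33.7
```

View pics/w10.png

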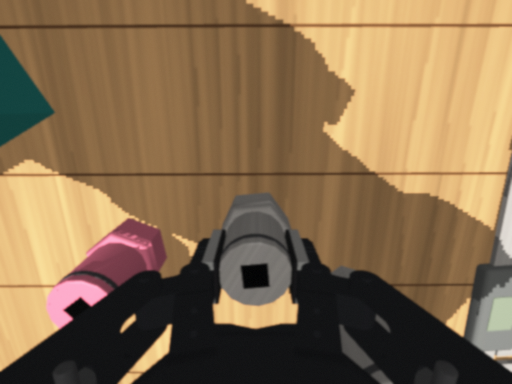

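```bash
python3 -m pendant '{"xyz":[[0,0,0],[0,0,-0.01],[0,0,-0.025],[0,0,-0.035],[0.01,0,-0.03],[0.03,0.002,-0.01],[0.045,0.003,0],[0.05,0.004,0],[0.05,0.004,0],[0.045,0.004,0],[0.03,0.002,0],[0.012,0,0]],"angular":[[0,0,0],[0,0,0],[0,0,0],[0,0,0],[0,0,0],[0,0,0],[0,0,0],[0,0,0],[0,0,0],[0,0,0],[0,0,0],[0,0,0]],"gripper":[0.2,0.2,0.2,0.2,0.2,0.2,0.2,0.2,0.2,0.2,0.2,0.2]}' 100; python3 -m pendant '{"xyz":[[0,0,0],[0,0,0]],"angular":[[0,0,0],[0,0,0]],"gripper":[0.2,0.2]}';python3 - <<'E'
from h import *
import pickle
s=monitor.state();p=s["ee_pos"];R=Rn.from_quat(s["tool_rot"]);print(p,s["force"],"jaw",np.degrees(np.arctan2(*R.as_matrix()[[1,0],1])))
c=eyes.calibration("wrist");im=eyes.camera("wrist");cv2.imwrite("pics/w11.png",im[:,:,::-1]);pickle.dump((c,s),open("c11.pkl","wb"))
E
```

```text
time: 23.68
ee_pos: [543.2, -21.7, 143.8]
tool_rot: [0.708, 0.707, 0.0, 0.0]
force: [0.0, -0.9, -2.1]
finger_gap: 33.7
time: 23.92
ee_pos: [543.1, -25.0, 143.4]
tool_rot: [0.709, 0.705, -0.0, 0.0]
force: [-0.4, 0.1, -2.0]
finger_gap: 33.9
[543.12852395 -25.03948192 143.3969251 ] [-0.3647911   0.07855313 -2.00025169] jaw -0.29601835294061546
```

View pics/w11.png

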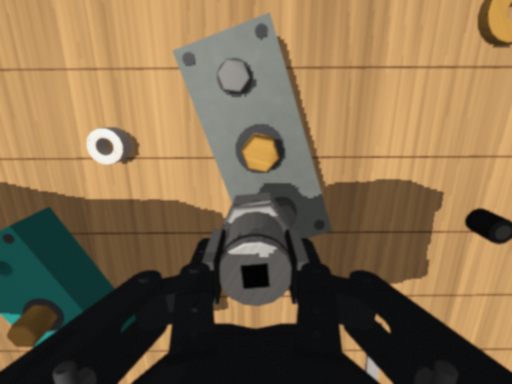

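Run:
```python
from h import *
import pickle
c,s=pickle.load(open("c11.pkl","rb"));im=cv2.imread("pics/w11.png");p=s["ee_pos"]
x0,y0=546.45,16.55
q=rect(im,c,82,x0,y0,20,13);h=cv2.cvtColor(q,cv2.COLOR_BGR2HSV)
for v in (120,150,180):
  m=((h[...,1]>120)&(h[...,2]>v)).astype(np.uint8);n,l,st,_=cv2.connectedComponentsWithStats(m);k=l[260,260]
  print(hexfit(l==k,x0,y0,20,13))
zt=p[2]+66-34.2
x1,y1=p[0],p[1]
a=rect(im,c,zt,x1,y1,14,20);g=cv2.cvtColor(a,cv2.COLOR_BGR2GRAY)
for t in (15,25,35):
    m=(g<t).astype(np.uint8);n,l,st,ce=cv2.connectedComponentsWithStats(m)
    k=l[280,280];cs,_=cv2.findContours((l==k).astype(np.uint8),0,2);k=max(cs,key=cv2.contourArea)
    (cx,cy),wh,an=cv2.minAreaRect(k);print(t,cx/20-14,14-cy/20,np.array(wh)/20,-an)
b=rect(im,c,68,526.27,75.17,20,13)
cv2.imwrite("pics/rect11.png",np.hstack([cv2.resize(q,(260,260)),cv2.resize(a,(260,260)),cv2.resize(b,(260,260))]))
```

```text
((np.float64(546.2401855521143), np.float64(17.12780853066283)), np.float64(25.33083840534995), np.float64(-12.86691923102512), np.float64(17.133080768974878))
((np.float64(546.4280248438744), np.float64(16.573736788920378)), np.float64(23.733563865432835), np.float64(-10.998281383320668), np.float64(19.001718616679334))
((np.float64(546.3945228722682), np.float64(16.526820749496192)), np.float64(22.43554722014715), np.float64(-10.842148354983594), np.float64(19.157851645016407))
15 -0.6271087646484368 -0.9261535644531254 [11.60667496 11.35159073] -84.94831085205078
25 -0.6221588134765632 -0.9604934692382816 [12.04094238 11.78261032] -84.77780151367188
35 -0.6222473144531246 -0.9510833740234368 [12.40550003 12.17939301] -84.94275665283203
```

View pics/rect11.png

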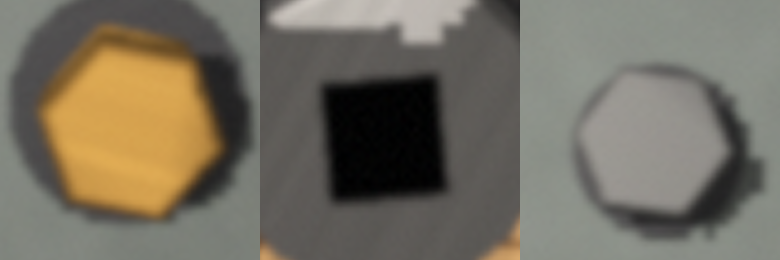

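```bash
python3 -m pendant '{"xyz":[[0.012,0.001,0],[0.018,0.002,0],[0.0125,0.001,0],[0,0,0.007],[0,0,0.007],[0,0,0],[0,0,0]],"angular":[[0,0,0],[0,0,0],[0,0,0],[0,0,8],[0,0,8.1],[0,0,0],[0,0,0]],"gripper":[0.2,0.2,0.2,0.2,0.2,0.2,0.2]}' 100
python3 - <<'E'
from h import *
s=monitor.state();p=s["ee_pos"];R=Rn.from_quat(s["tool_rot"]);print(p,s["force"],"jaw",np.degrees(np.arctan2(*R.as_matrix()[[1,0],1])))
print("need tool",R.inv().apply(np.array([547.05,17.45,98.4])-p).round(1))
for n in ("scene","side"):
    im=eyes.camera(n);x,y=(160,130) if n=="scene" else (180,130)
    cv2.imwrite(f"pics/{n}12.png",cv2.resize(im[y:y+120,x:x+160,::-1],(800,600),interpolation=cv2.INTER_CUBIC))
E
```

```text
time: 24.85
ee_pos: [547.5, 19.4, 129.5]
tool_rot: [0.799, 0.601, 0.0, 0.0]
force: [0.6, 0.2, -2.0]
finger_gap: 33.5
[547.45309813  19.37181692 129.48727844] [ 0.59788841  0.24445394 -1.98871125] jaw -16.079760823291046
need tool [-2.   0.1 31.1]
```

View pics/side12.png

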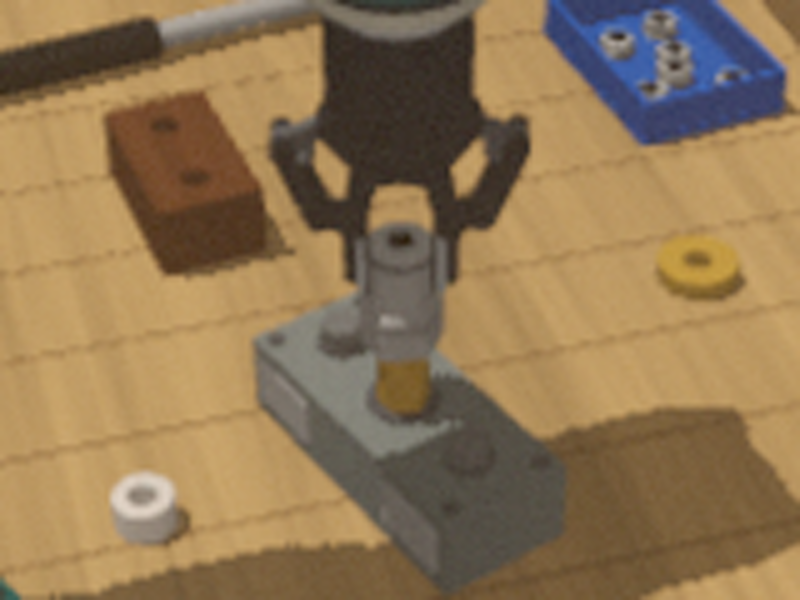

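View pics/scene12.png

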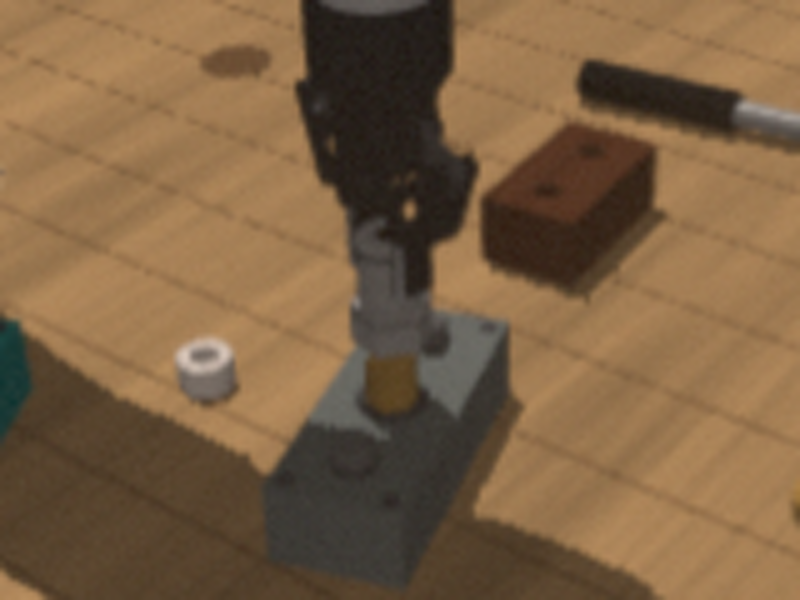

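The socket is upright above the stud, at side crop (400,350). I'll shift -2 mm along tool x, trim the yaw and come down.

```bash
python3 -m pendant '{"xyz":[[-0.002,0,0.004],[0,0,0.003],[0,0,0],[0,0,0]],"angular":[[0,0,0.3],[0,0,0],[0,0,0],[0,0,0]],"gripper":[0.2,0.2,0.2,0.2]}' 100; python3 -m pendant '{"xyz":[[0,0,0.003],[0,0,0.003],[0,0,0.002],[0,0,0]],"angular":[[0,0,0],[0,0,0],[0,0,0],[0,0,0]],"gripper":[0.2,0.2,0.2,0.2]}' 100
```

```text
time: 25.45
ee_pos: [546.8, 17.0, 122.3]
tool_rot: [0.802, 0.598, -0.0, -0.0]
force: [-0.1, -0.4, -2.3]
finger_gap: 34.1
time: 25.95
ee_pos: [546.7, 17.0, 114.1]
tool_rot: [0.802, 0.598, -0.0, -0.0]
force: [-0.0, 0.3, -3.5]
finger_gap: 34.0
```

```bash
python3 -m pendant '{"xyz":[[0,0,0.003],[0,0,0.003],[0,0,0.002],[0,0,0]],"angular":[[0,0,0],[0,0,0],[0,0,0],[0,0,0]],"gripper":[0.2,0.2,0.2,0.2]}' 100
```

```text
time: 26.45
ee_pos: [546.7, 17.0, 106.1]
tool_rot: [0.802, 0.598, -0.0, -0.0]
force: [0.9, -0.3, -3.1]
finger_gap: 34.2
```

```bash
python3 -m pendant '{"xyz":[[0,0,0.003],[0,0,0.003],[0,0,0],[0,0,0]],"angular":[[0,0,0],[0,0,0],[0,0,0],[0,0,0]],"gripper":[0.2,0.2,0.2,0.2]}' 100; python3 -m pendant '{"xyz":[[0,0,0.002],[0,0,0.002],[0,0,0.002],[0,0,0]],"angular":[[0,0,0],[0,0,0],[0,0,0],[0,0,0]],"gripper":[0.2,0.2,0.2,0.2]}' 100
```

```text
time: 26.95
ee_pos: [546.8, 17.0, 100.3]
tool_rot: [0.802, 0.598, -0.0, -0.0]
force: [-0.1, 0.2, -2.2]
finger_gap: 34.3
time: 27.45
ee_pos: [547.0, 17.0, 94.5]
tool_rot: [0.802, 0.598, 0.0, 0.0]
force: [-2.1, 0.0, 7.1]
finger_gap: 34.1
```

```bash
python3 -m pendant '{"xyz":[[0,0,0.002],[0,0,0.002],[0,0,0.001],[0,0,0],[0,0,0]],"angular":[[0,0,0],[0,0,0],[0,0,0],[0,0,0],[0,0,0]],"gripper":[0.2,0.2,0.2,0.2,0.2]}' 100
```

```text
time: 28.08
ee_pos: [547.1, 17.0, 89.9]
tool_rot: [0.802, 0.598, 0.0, 0.0]
force: [-3.7, 0.7, 11.9]
finger_gap: 33.5
```

Run:
```python
from h import *
for n in ("scene","side","wrist"):
    im=eyes.camera(n);x,y=(160,130) if n=="scene" else (180,130)
    im=im[:,:,::-1] if n=="wrist" else cv2.resize(im[y:y+120,x:x+160,::-1],(800,600),interpolation=cv2.INTER_CUBIC)
    cv2.imwrite(f"pics/{n}13.png",im)
print(monitor.state()["force"],monitor.state()["ee_pos"])
```

```text
[-4.08571622  0.21196506 11.49063641] [547.07142295  17.04170136  89.88404325]
```

View pics/side13.png

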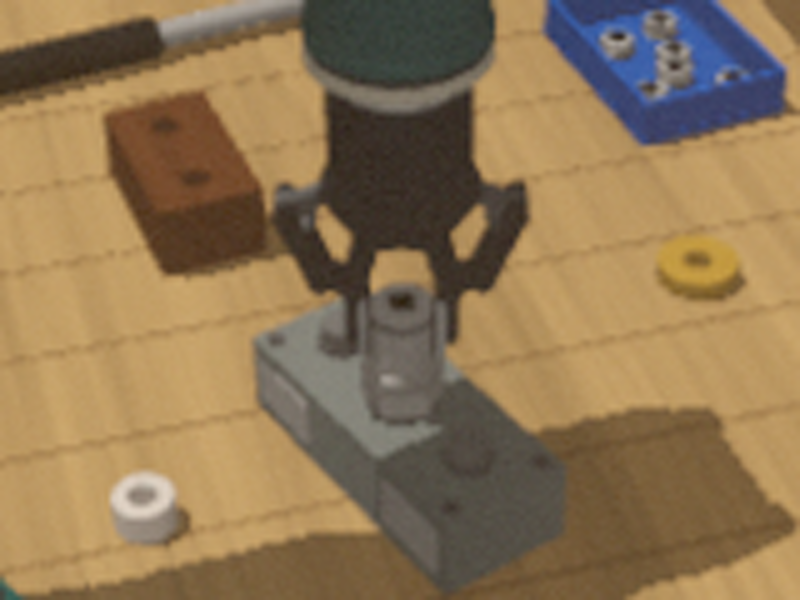

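View pics/scene13.png

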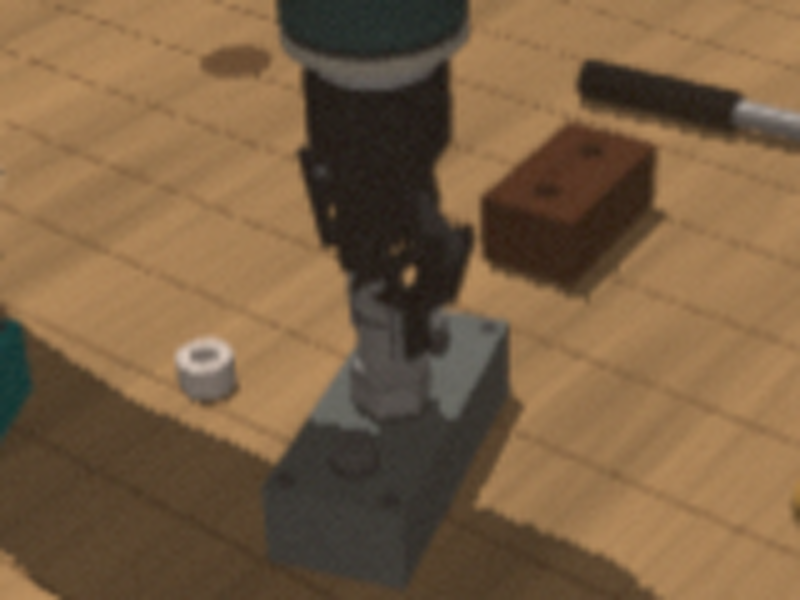

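View pics/wrist13.png

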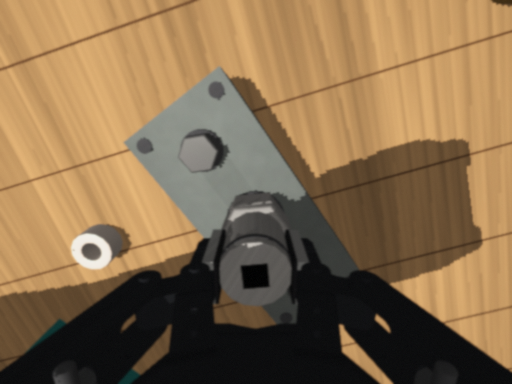

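The socket sits just above the fixture face at side crop (400,410), upright and held, with both bolt heads seated beside it. The force holds steady, so I'll hand it in.

Run:
```python
from station import order, monitor
print(monitor.state()["time"]); print(order.close_job())
```

```text
28.225
the job is handed in; nothing more can be done
None
```

I moved both bolts into the grey fixture, far one to the right bore and then near one to the left. Then I fitted the smaller chrome socket over the hex stud, turned about -16.4° to mesh, and pressed it down. I handed the job in at 28.2 s with the socket still gripped upright.

**Bolts:** the camera views show both heads upright and low on the fixture face. The right one stopped at the height expected for a seated bolt. The left one was 0.8 mm above its expected height, with about 3 N of side force, before I lowered it that far and let go. A later wrist view shows the left head centred over its bore.

**Socket:** it slid about 16 mm down the stud without resistance, then met the spring about where expected. At the end the spring force was about 14 N, which gives a depth of about 8.2 mm. The height of the gripper gives about 8.5 mm. About 4 N of sideways force remained on the tool. I did not read the stud's position directly.

**Readings that were off:** the finger opening reads about 2 mm less than the true size on every part. The network put the stud about 2 mm off, so I used my own hexagon fit, which agreed in two views. The spacer looked unmoved in the last pictures; I did not measure the other items.

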